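# Feel a filter bracket onto its studs

## Robot

A 6-joint arm with a two-finger parallel gripper is mounted at the origin on a cart in front of the work surface, level with it; the furniture and walls round the work are solid. World frame = base frame: x ahead of the robot, y to its left, z up, the work surface at z = 0. Lengths are in m, angles in rad, forces in N, time in s.
With the tool pointing down it reaches from about 0.375 to 0.9 m from the base axis. Payload 3.1 kg.
Tool frame: the origin (TCP) lies at the very end of the fingers, on their centre line; the grasp point (between the pads) lies 19 mm behind it; z points along the fingers, y is the line along which they close (so a half turn about z gives the same grasp; the last joint's range is limited). The gripper opens to 85 mm and grips with 20 to 120 N. Pads are 22 mm wide; open, the fingers measure 114 mm over their backs; the gripper's body (76 mm by 85 mm) begins 54 mm behind the grasp point. The pads swing forward as they close: fully open they stand 13 mm farther back than shut.
Start: joints at [-1.528, 0.527, 1.433, -0, 1.181, -0.178], TCP at [0.137, -0.61, 0.204] pointing down, gripper open.
Joint ranges: [-3.08, 3.08], [-0.75, 2.2], [0.22, 2.44], [-1.43, 4.57], [0, 2.65], [-2.85, 2.85]. Speed limits (rad/s): [2.79, 2.79, 3.14, 3.14, 3.14, 3.14].

## Interface

Orientations are given as a unit quaternion [x, y, z, w].
In Python, from station import manip gives the robot as it stands.
- The arm moves only by the shell command python3 -m handwheel 'ROWS' [FORCE]. ROWS is JSON, a list of rows, each a list of 7 numbers: the shift along the world's x, y, z in mm, then the turn, a rotation vector about the world's x, y, z in degrees, then the opening, from 0 (shut) to 1 (fully open). A call has exactly 10 rows; each row shifts and turns the commanded pose from where the row before left it; what a row does not reach is not made up. A row lasts 1/8 s, in which the tool goes at most 62.5 mm and 10.7 degrees, less where a joint would pass 70% of its speed; a pose out of reach is approached as far as the arm can. A call is refused whole if a number of a shift passes 62.5 or a number of a turn 10.7, either way. A call with a gripper value outside its range is refused whole. The fingers move at their own pace and stop on an object; FORCE is the grip in N (left out, the last holds). Time passes only in rows, so rows that do not move let the fingers close, or fill a call up. It gives the time, the measured TCP pose, the force, the opening and the grip force at its end, in the units of the state.
- manip.sense(): the state, without advancing time (a new reading comes with each control period).
- manip.snapshot(name): name is "side" or "top" or "wrist"; returns the picture (400x640x3 uint8, red, green, blue); there is no depth.
- manip.get_calibration(name): a dict with "K" (3x3 intrinsics, pixels), "k1" (the pictures are not rectified: a ray, as slopes to the right and down, at radius r is drawn at 1 + k1 r^2 times it, then the intrinsics apply), "rvec" (rotation vector, rad) and "tvec" (3), from world to camera coordinates, as OpenCV has them. Camera axes: x right, y down, z forward; pixel columns grow to the right and rows downward; lengths in m; the calibration is good to about 2 mm. A picture is of the moment at which its call begins: read the wrist's pose just before it. get_calibration takes no time and is no camera call; for the wrist camera it gives the pose at the moment of the call.
- manip.sign_off(): hands the job in; it is judged then, once.
The state is a dict: "t": time; "q": joint angles; "qd": joint speeds; "tau": joint torques, N m; "tcp_pos": TCP position; "tool_rot": TCP orientation; "force": force on the tool from outside, world axes, zero at the start; "ft_torque": the same for the moment, N m; "finger_gap": opening from 0.0 (shut) to 1.0 (fully open); "gripper_force": force on a finger pad.
Only numpy, scipy, OpenCV 4.12 (cv2) and the standard library are available. Lean on these libraries where they do the work, as an engineer would, in place of code of your own. Each camera call takes 0.05 s, during which the arm holds its last target. There are 200 camera calls.

## Task

Fit the loose water-filter bracket onto the slotted rail that is screwed to the worktop. Pick it up by its upright tab, rest it on the tips of the rail's two studs with its holes off to one side of them, and, pressing only lightly, slide it along the rail until you feel both holes drop over the studs. Lower it until its plate lies flush on the rail, let go, and leave the things around it where they stand.

Things in the scene. Friction and masses are not known exactly. Their poses are not given: they have to be found in the camera images.
- bracket: loose aluminium bracket, 0.2 to 0.45 kg: flat foot plate 56 mm (its x) by 180 mm (its y), 6 mm thick, with two through holes 13 mm wide on its centre line at y = -35 and +35 mm, and an upright tab in the middle. Origin: centre of the plate's underside, z up. It starts tab up on the yellow chopping board (10 mm thick). It fits either way round; the holes leave about 1.5 mm of play each way.
- bracket_tab (a point): middle of the bracket's upright tab, 40 mm above the plate's underside: hold it here. The tab is 40 mm wide along the bracket's x, 8 mm thick along its y, and its top edge is 66 mm above the underside. Axes as the bracket's.
- rail: fixed white slotted rail, 60 mm (its x) by 220 mm (its y), flat top 24 mm above its underside, with a low screw lug at each end (27 mm longer there, 7 mm high). A 14 mm wide slot runs along y in the middle of the top. Origin: centre of the rail's underside, z up. A fitted bracket lies with its underside on the rail's top, its y axis along the rail's y.
- rail_top (a point): centre of the rail's top, where the two steel studs stand in the slot: upright, round, 10 mm in diameter, flat tips with a 1 mm bevel and 12 mm above the rail's top, 70 mm apart along y at x = 0. The pair is clamped firmly as one; its midpoint lies anywhere up to 20 mm either side of this point along y, and the poses do not tell where. Axes as the rail's.
- spice_jar: bystander: small spice jar with a yellow cap, 42x42x96 mm, standing behind the rail; origin at the centre of its underside
- small_tub: bystander: small white tub with a blue lid, 48x48x32 mm, in front of the rail; origin at the centre of its underside
- tee: bystander: white plastic tee pipe fitting, 35x52x18 mm, lying behind the rail; origin at the centre of its underside

How it is judged:
On the way:
1. the bracket rests level on the tips of the studs, not yet over them (z of bracket in the frame of rail between 0.0345 and 0.04 m and x of bracket in the frame of rail between -0.02 and 0.02 m and y of bracket in the frame of rail between -0.06 and 0.06 m and contact force between bracket and rail above 0.3 N and angle between bracket's own z axis and vertical below 0.1 rad), for 0.3 s.
At the end, for the whole second after the job is handed in: The bracket lies at rest with its plate flush on the rail's top (underside within 2.5 mm of it, level within 0.04 rad), both studs through its holes (within 6 mm of the rail's centre line, within 24 mm of its middle, in line with it within 0.09 rad), and is let go (z of bracket in the frame of rail between 0.022 and 0.0265 m and x of bracket in the frame of rail between -0.006 and 0.006 m and y of bracket in the frame of rail between -0.024 and 0.024 m and angle between bracket's own z axis and vertical below 0.04 rad and angle between the y axis of bracket and the y axis of rail, either way round below 0.09 rad and linear speed of bracket below 0.01 m/s); the robot touches nothing.
It fails at once if the bracket is pressed or knocked against the rail or its studs with more than 40 N (contact force between bracket and rail above 40 N).
It fails at once if a bystander (spice jar, tub or tee fitting) is moved by more than 20 mm (distance of any of spice_jar, small_tub, tee from where it was at the start of the episode above 0.02 m).
It also fails if it takes over 64 s, if anything falls off the work surface, if the arm or the gripper's body presses on something with over 40 N, if the wrist force passes 120 N, or if a joint passes its speed limit or range.

## Working session

There is one attempt and no reset: what is moved stays moved. The work goes in short steps, Python scripts to look and compute and a shell command to move; the robot and the scene stay as the last step left them, time stands still between calls to the robot, and variables do not carry over. Pictures are saved under pics/ and viewed, at most 10 in all, crops included, and the job is handed in when it is done.

```bash
mkdir -p pics; ls
cat > h.py <<'E'
import numpy as np,cv2
from station import manip
def cal(n):
    c=manip.get_calibration(n);R=cv2.Rodrigues(np.array(c["rvec"],float))[0]
    return np.array(c["K"],float),c["k1"],R,np.array(c["tvec"],float)
def ray(c,px):
    K,k1,R,t=c
    p=np.array(px,float).reshape(-1,1,2)
    u=cv2.undistortPoints(p,K,np.array([k1,0,0,0,0.]))[:,0]
    d=np.c_[u,np.ones(len(u))]@R
    return -R.T@t,d
def onz(c,px,z):
    o,d=ray(c,px);return o+d*((z-o[2])/d[:,2])[:,None]
def proj(c,P):
    K,k1,R,t=c
    return cv2.projectPoints(np.array(P,float).reshape(-1,1,3),cv2.Rodrigues(R)[0],t,K,np.array([k1,0,0,0,0.]))[0][:,0]
def snap(n,f):
    c=cal(n);im=manip.snapshot(n);cv2.imwrite('pics/'+f,cv2.cvtColor(im,cv2.COLOR_RGB2BGR));return c,im
E
python3 - <<'E'
from h import *
import pickle
for n in("top","side"):
    c,im=snap(n,n+'0.png');o=-c[2].T@c[3];print(n,o,c[2][2])
print(manip.sense())
E
```

```text
pics
top [ 0.28771317 -0.05089198  1.46834702] [ 0.18961595 -0.00304327 -0.98185362]
side [0.3866246  0.5636962  0.64611763] [ 0.20832301 -0.70733098 -0.67548828]
{'t': 0.1, 'q': array([-1.52850615e+00,  5.28437894e-01,  1.43380122e+00, -8.62549684e-06,
        1.18138396e+00, -1.78492484e-01]), 'qd': array([ 0.0006618 , -0.00096332, -0.00460635, -0.00106102, -0.00093963,
       -0.001435  ]), 'tau': array([ 1.24569201e-04, -4.43304062e+01, -1.78586662e+01, -2.73226988e-04,
        3.90222252e-03, -4.67783039e-06]), 'tcp_pos': array([ 0.13687112, -0.60910144,  0.20338317]), 'tool_rot': array([ 9.93912369e-01,  1.10168831e-01,  6.51044001e-05, -1.01312534e-03]), 'force': array([0.86353245, 0.14079432, 1.17920109]), 'ft_torque': array([-0.01330447,  0.00259678, -0.0663964 ]), 'gripper_force': 0.0, 'finger_gap': 0.9979767928525571}
```

View pics/top0.png

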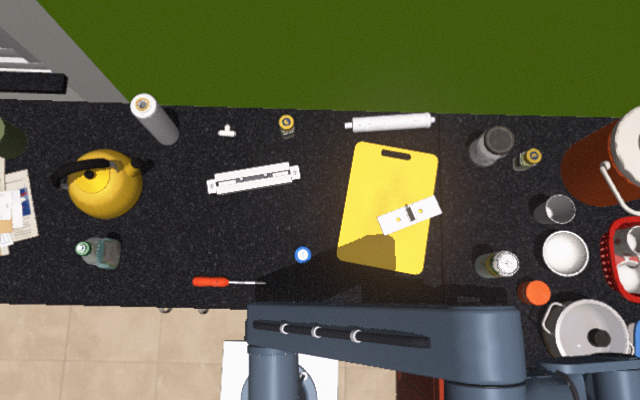

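View pics/side0.png

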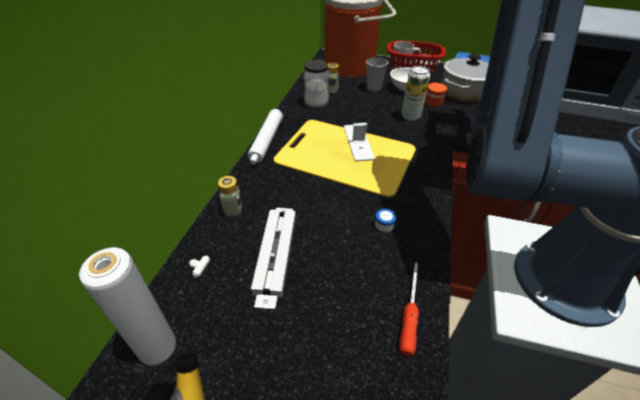

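Top view: bracket at about (409,214) on the board, rail at (254,178), tub (303,255), jar (287,126), tee (227,131). The side view agrees.

```bash
cat > m.py <<'E'
from h import *
im=cv2.imread('pics/top0.png');c=cal("top")
hsv=cv2.cvtColor(im,cv2.COLOR_BGR2HSV);w=((hsv[...,1]<50)&(hsv[...,2]>110)).astype(np.uint8)
for nm,(x0,y0,x1,y1),z in(("bracket",(372,190,446,240),.016),("rail",(200,155,308,202),.024)):
    m=np.zeros_like(w);m[y0:y1,x0:x1]=w[y0:y1,x0:x1]
    if nm=="rail": m=cv2.morphologyEx(m,cv2.MORPH_CLOSE,np.ones((5,5)))
    cs=max(cv2.findContours(m,0,2)[0],key=cv2.contourArea)
    P=onz(c,cs[:,0].astype(float),z)
    r=cv2.minAreaRect((P[:,:2]*1000).astype(np.float32));print(nm,r,cv2.boxPoints(r).round().tolist())
for nm,p,z in(("tub",(303,255),.032),("jar",(287,120),.096),("tee",(227,131),.01)):print(nm,onz(c,[p],z))
t=im[150:245,195:450];cv2.imwrite('pics/crop0.png',cv2.resize(t,None,fx=3,fy=3,interpolation=2))
E
python3 m.py
```

```text
bracket ((513.1636962890625, -357.30059814453125), (58.15234375, 182.97528076171875), 22.791040420532227) [[451.0, -284.0], [522.0, -453.0], [575.0, -430.0], [505.0, -262.0]]
rail ((607.7906494140625, 98.59486389160156), (65.14775848388672, 273.24298095703125), 11.515466690063477) [[549.0, 226.0], [603.0, -42.0], [667.0, -29.0], [612.0, 239.0]]
tub [[ 0.3879221  -0.05318124  0.032     ]]
jar [[0.76212528 0.00310776 0.096     ]]
tee [[0.75181196 0.18448807 0.01      ]]
```

View pics/crop0.png

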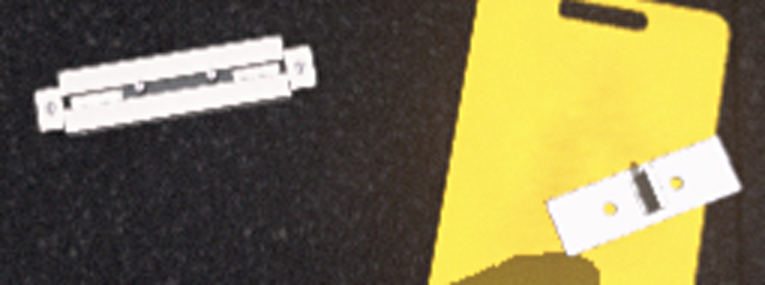

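Stud tips show in the slot at about full-image (242,179) and (266,175). The bracket centre is near (513,-357) mm with yaw 22.8°, and the rail centre near (608,98) mm with yaw 11.5°. I'll move above the bracket.

```bash
python3 -m handwheel '[[20,14,10,0,0,1,1],[38,25,10,0,0,1,1],[42,28,0,0,0,1,1],[45,30,0,0,0,1,1],[45,30,0,0,0,1,1],[45,30,0,0,0,1,1],[45,30,0,0,0,1,1],[42,28,0,0,0,1,1],[38,25,0,0,0,1,1],[16,12,0,0,0,1,1]]' 40; python3 -c "
from h import *
print(manip.sense()['tcp_pos']);snap('wrist','w1.png')"
```

```text
t: 1.35
tcp_pos: [0.5151, -0.3547, 0.2248]
tool_rot: [0.98, 0.199, 0.0, -0.0]
force: [-0.4, 0.5, 0.2]
finger_gap: 1.002
gripper_force: 0.0
[ 0.51506632 -0.35468001  0.22478165]
```

View pics/w1.png

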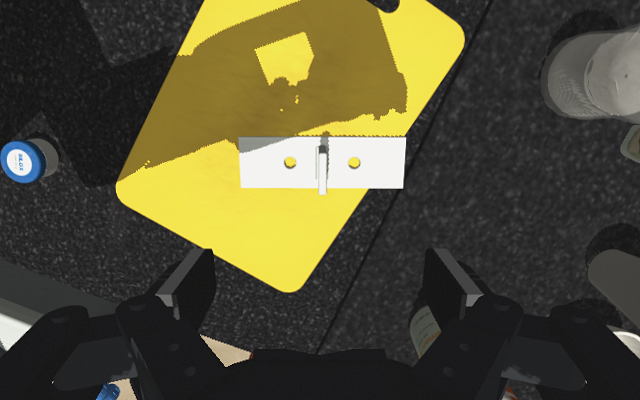

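Wrist view: plate corners at about (239,137), (406,137), (403,188) and (240,188), with holes at (290,162) and (354,162). The tab top is near x=322.

Run:
```python
from h import *
c=cal('wrist');im=cv2.cvtColor(cv2.imread('pics/w1.png'),cv2.COLOR_BGR2HSV)
s=manip.sense();print(s['tcp_pos'],s['tool_rot'])
m=((im[...,1]>120)&(im[...,2]>80)).astype(np.uint8)
H=[]
for x in(290,354):
    k=np.zeros_like(m);k[153:171,x-11:x+11]=m[153:171,x-11:x+11];M=cv2.moments(k,True);H.append((M['m10']/M['m00'],M['m01']/M['m00']))
P=onz(c,H,.013);print(H,P,P.mean(0)*1000,np.linalg.norm(P[0]-P[1]))
d=P[0]-P[1];print('yaw of y',np.degrees(np.arctan2(-d[0],d[1])))
y=c and manip.sense()['tool_rot'];from scipy.spatial.transform import Rotation as R
Y=R.from_quat(y).as_matrix()[:,1];print('tool y',np.degrees(np.arctan2(-Y[0],Y[1])))
```

```text
[ 0.51604128 -0.35390676  0.22468742] [ 9.79974365e-01  1.99121169e-01  9.17158024e-04 -4.03873925e-04]
[(289.93023255813955, 161.82558139534885), (353.8222222222222, 162.26666666666668)] [[ 0.50289132 -0.32455249  0.013     ]
 [ 0.52982348 -0.38941467  0.013     ]] [ 516.35739831 -356.98357946   13.        ] 0.07023134862572099
yaw of y 22.54926428490443
tool y -157.0288201993039
```

```bash
python3 -m handwheel '[[0,-3,-15,0,0,-0.4,1],[0,0,-30,0,0,0,1],[0,0,-35,0,0,0,1],[0,0,-35,0,0,0,1],[0,0,-30,0,0,0,1],[0,0,-20,0,0,0,1],[0,0,-15,0,0,0,1],[0,0,-13,0,0,0,1],[0,0,0,0,0,0,1],[0,0,0,0,0,0,0.1]]' 60; python3 -m handwheel '[[0,0,0,0,0,0,0],[0,0,0,0,0,0,0],[0,0,0,0,0,0,0],[0,0,0,0,0,0,0],[0,0,0,0,0,0,0],[0,0,0,0,0,0,0],[0,0,0,0,0,0,0],[0,0,0,0,0,0,0],[0,0,0,0,0,0,0],[0,0,0,0,0,0,0]]' 60
```

```text
t: 2.65
tcp_pos: [0.5132, -0.3613, 0.0319]
tool_rot: [0.981, 0.193, 0.0, 0.001]
force: [-0.0, 1.1, 1.2]
finger_gap: 0.815
gripper_force: 0.0
t: 3.9
tcp_pos: [0.5131, -0.3608, 0.0318]
tool_rot: [0.981, 0.193, 0.0, 0.0]
force: [0.1, 1.7, 5.3]
finger_gap: 0.078
gripper_force: 62.2
```

```bash
python3 -m handwheel '[[0,0,15,0,0,0,0],[0,0,35,0,0,0,0],[3,35,35,0,0,-1,0],[4,55,30,0,0,-2,0],[4,62,25,0,0,-2,0],[4,62,15,0,0,-2,0],[4,62,10,0,0,-2,0],[4,62,3,0,0,-1,0],[4,55,0,0,0,-0.8,0],[4,45,0,0,0,0,0]]'; python3 -m handwheel '[[1,23,0,0,0,0,0],[0,0,0,0,0,0,0],[0,0,0,0,0,0,0],[0,0,0,0,0,0,0],[0,0,0,0,0,0,0],[0,0,0,0,0,0,0],[0,0,0,0,0,0,0],[0,0,0,0,0,0,0],[0,0,0,0,0,0,0],[0,0,0,0,0,0,0]]'; python3 -c "
from h import *
s=manip.sense();print(s['tcp_pos'],s['tool_rot']);snap('wrist','w2.png')"
```

```text
t: 5.15
tcp_pos: [0.5429, 0.0732, 0.1973]
tool_rot: [0.995, 0.1, -0.0, 0.0]
force: [1.6, 0.4, -2.5]
finger_gap: 0.074
gripper_force: 61.0
t: 6.4
tcp_pos: [0.5445, 0.0941, 0.1971]
tool_rot: [0.995, 0.1, -0.0, 0.0]
force: [0.5, -0.6, -2.1]
finger_gap: 0.08
gripper_force: 61.0
[0.54449357 0.09407593 0.19709592] [ 9.95004974e-01  9.98253566e-02 -7.86547206e-06  1.67127311e-05]
```

View pics/w2.png

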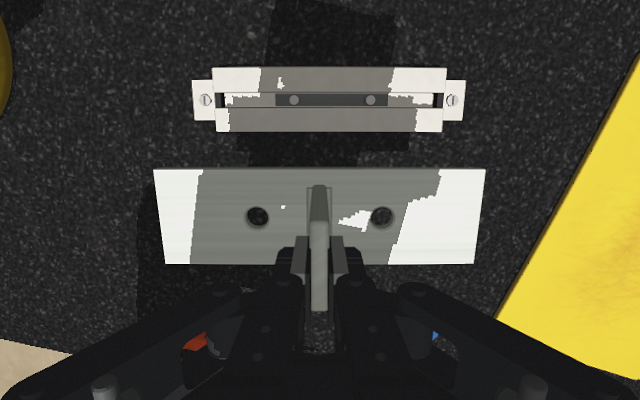

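Wrist view: rail corners are at about (212,68) and (447,68), stud tips at (294,100) and (370,100). The held bracket's holes are at (258,217) and (381,217).

```bash
cat > m2.py <<'E'
from h import *
c=cal('wrist');g=cv2.cvtColor(cv2.imread('pics/w2.png'),cv2.COLOR_BGR2GRAY)
def cen(x,y,r,dark):
    p=g[y-r:y+r+1,x-r:x+r+1].astype(float);w=(p<p.min()+35) if dark else (p>(p.min()+p.max())/2)
    M=cv2.moments(w.astype(np.uint8),True);return M['m10']/M['m00']+x-r,M['m01']/M['m00']+y-r
yaw=lambda a,b:np.degrees(np.arctan2(-(a-b)[0],(a-b)[1]))
s=[cen(294,100,7,0),cen(370,100,7,0)];S=onz(c,s,.036)
h=[cen(258,217,14,1),cen(381,217,14,1)]
o,d=ray(c,h);z=.179
Hh=onz(c,h,z);sp=np.linalg.norm(Hh[0]-Hh[1])
r=onz(c,[(212,68),(447,68),(216,132),(443,132)],.024)
L=onz(c,[(205,100),(452,100)],.007)
k=onz(c,[(154,169),(485,168)],.182);k2=onz(c,[(165,264),(475,264)],.182)
print('studs',s,S*1000,'mid',S.mean(0)*1000,np.linalg.norm(S[0]-S[1]),yaw(S[0],S[1]))
print('holes',h,Hh*1000,Hh.mean(0)*1000,sp,yaw(Hh[0],Hh[1]))
print('rail corners',r*1000,yaw(r[0],r[1]),r.mean(0)*1000,'lugs',L.mean(0)*1000,yaw(L[0],L[1]))
print('plate edges',k*1000,yaw(k[0],k[1]),k2*1000,yaw(k2[0],k2[1]),(k.mean(0)+k2.mean(0))*500)
E
python3 m2.py
```

```text
studs [(293.79411764705884, 99.4607843137255), (370.1981132075472, 99.55660377358491)] [[604.22725249 129.83851368  36.        ]
 [618.03701324  61.47848449  36.        ]] mid [611.13213287  95.65849909  36.        ] 0.06974097133023184 11.420907522171746
holes [(257.2448275862069, 216.08965517241379), (380.8191489361702, 216.04255319148936)] [[540.18802414 129.16161795 179.        ]
 [554.04376471  60.71597418 179.        ]] [547.11589443  94.93879606 179.        ] 0.06983400101908063 11.443975808783305
rail corners [[617.3041569  210.55534368  24.        ]
 [660.93744627  -3.91826306  24.        ]
 [559.21614376 199.2182111   24.        ]
 [603.03743423 -16.90658397  24.        ]] 11.499523092422123 [610.12379529  97.23717694  24.        ] lugs [610.57758705  97.81268373   7.        ] 11.476508118989324
plate edges [[556.67840811 187.96017954 182.        ]
 [592.69174725  12.56811986 182.        ]] 11.603297544177428 [[ 5.01172862e+02  1.77502197e+02  1.82000000e+02]
 [ 5.37037432e+02 -1.90979196e-01  1.82000000e+02]] 11.41094960894355 [546.89511228  94.45987922 182.        ]
```

```bash
python3 -m handwheel '[[10,2,0,0,0,0,0],[15,3,-10,0,0,0,0],[15,3,-20,0,0,0,0],[12,3,-25,0,0,0,0],[9.7,1.7,-25,0,0,0,0],[0,0,-20,0,0,0,0],[0,0,-15,0,0,0,0],[0,0,-10,0,0,0,0],[0,0,-5,0,0,0,0],[0,0,0,0,0,0,0]]'; python3 -m handwheel '[[0,0,-2,0,0,0,0],[0,0,-1,0,0,0,0],[0,0,-1,0,0,0,0],[0,0,-1,0,0,0,0],[0,0,-1,0,0,0,0],[0,0,0,0,0,0,0],[0,0,0,0,0,0,0],[0,0,0,0,0,0,0],[0,0,0,0,0,0,0],[0,0,0,0,0,0,0]]'
```

```text
t: 7.7
tcp_pos: [0.6064, 0.1067, 0.0672]
tool_rot: [0.995, 0.1, 0.0, 0.0]
force: [1.1, 0.4, -3.0]
finger_gap: 0.075
gripper_force: 61.1
t: 8.95
tcp_pos: [0.6062, 0.1067, 0.0611]
tool_rot: [0.995, 0.1, 0.0, -0.0]
force: [0.3, 0.4, -2.0]
finger_gap: 0.072
gripper_force: 61.1
```

```bash
python3 -m handwheel '[[0,0,-0.5,0,0,0,0],[0,0,-0.5,0,0,0,0],[0,0,-0.5,0,0,0,0],[0,0,-0.5,0,0,0,0],[0,0,-0.5,0,0,0,0],[0,0,-0.5,0,0,0,0],[0,0,0,0,0,0,0],[0,0,0,0,0,0,0],[0,0,0,0,0,0,0],[0,0,0,0,0,0,0]]';  python3 -m handwheel '[[0,0,-0.5,0,0,0,0],[0,0,0,0,0,0,0],[0,0,-0.5,0,0,0,0],[0,0,0,0,0,0,0],[0,0,0,0,0,0,0],[0,0,0,0,0,0,0],[0,0,0,0,0,0,0],[0,0,0,0,0,0,0],[0,0,0,0,0,0,0],[0,0,0,0,0,0,0]]'
```

```text
t: 10.2
tcp_pos: [0.6062, 0.1067, 0.0581]
tool_rot: [0.995, 0.1, 0.0, -0.0]
force: [0.1, 0.1, -2.8]
finger_gap: 0.076
gripper_force: 61.1
t: 11.45
tcp_pos: [0.6063, 0.1067, 0.0573]
tool_rot: [0.995, 0.1, 0.0, 0.0]
force: [-0.6, -0.8, 1.8]
finger_gap: 0.078
gripper_force: 61.4
```

```bash
python3 -m handwheel '[[0,0,-0.2,0,0,0,0],[0,0,0,0,0,0,0],[0,0,0,0,0,0,0],[0.2,-1,0,0,0,0,0],[0.2,-1,0,0,0,0,0],[0.2,-1,0,0,0,0,0],[0.2,-1,0,0,0,0,0],[0.2,-1,0,0,0,0,0],[0.2,-1,0,0,0,0,0],[0.2,-1,0,0,0,0,0]]';python3 -m handwheel '[[0.2,-1,0,0,0,0,0],[0.2,-1,0,0,0,0,0],[0.2,-1,0,0,0,0,0],[0,0,0,0,0,0,0],[0,0,0,0,0,0,0],[0,0,0,0,0,0,0],[0,0,0,0,0,0,0],[0,0,0,0,0,0,0],[0,0,0,0,0,0,0],[0,0,0,0,0,0,0]]'
```

```text
t: 12.7
tcp_pos: [0.6081, 0.1003, 0.0572]
tool_rot: [0.995, 0.1, 0.001, -0.0]
force: [-1.1, 3.8, 4.7]
finger_gap: 0.076
gripper_force: 62.1
t: 13.95
tcp_pos: [0.6082, 0.0967, 0.0569]
tool_rot: [0.995, 0.1, -0.0, 0.0]
force: [-0.4, -0.2, -3.1]
finger_gap: 0.077
gripper_force: 61.0
```

The contact force vanished about 10 mm into the slide, so the holes are over the studs. I'll move 1 mm more and lower gently.

```bash
python3 -m handwheel '[[0.2,-1,0,0,0,0,0],[0,0,0,0,0,0,0],[0,0,-0.3,0,0,0,0],[0,0,-0.3,0,0,0,0],[0,0,-0.3,0,0,0,0],[0,0,-0.3,0,0,0,0],[0,0,0,0,0,0,0],[0,0,0,0,0,0,0],[0,0,0,0,0,0,0],[0,0,0,0,0,0,0]]'
```

```text
t: 15.2
tcp_pos: [0.6084, 0.0957, 0.0557]
tool_rot: [0.995, 0.1, 0.0, -0.0]
force: [-0.6, -0.2, -2.3]
finger_gap: 0.075
gripper_force: 61.0
```

Free at 1.5 mm below the tips. I'll lower further.

```bash
python3 -m handwheel '[[0,0,-0.5,0,0,0,0],[0,0,-0.5,0,0,0,0],[0,0,-0.5,0,0,0,0],[0,0,-0.5,0,0,0,0],[0,0,-0.5,0,0,0,0],[0,0,-0.5,0,0,0,0],[0,0,0,0,0,0,0],[0,0,0,0,0,0,0],[0,0,0,0,0,0,0],[0,0,0,0,0,0,0]]'
```

```text
t: 16.45
tcp_pos: [0.6084, 0.0957, 0.0527]
tool_rot: [0.995, 0.1, 0.0, 0.0]
force: [0.3, -0.1, -3.1]
finger_gap: 0.074
gripper_force: 61.0
```

```bash
python3 -m handwheel '[[0,0,-1,0,0,0,0],[0,0,-1,0,0,0,0],[0,0,-1,0,0,0,0],[0,0,-1,0,0,0,0],[0,0,-1,0,0,0,0],[0,0,-1,0,0,0,0],[0,0,-0.4,0,0,0,0],[0,0,0,0,0,0,0],[0,0,0,0,0,0,0],[0,0,0,0,0,0,0]]';python3 -m handwheel '[[0,0,-0.3,0,0,0,0],[0,0,0,0,0,0,0],[0,0,-0.3,0,0,0,0],[0,0,0,0,0,0,0],[0,0,-0.3,0,0,0,0],[0,0,0,0,0,0,0],[0,0,-0.2,0,0,0,0],[0,0,0,0,0,0,0],[0,0,0,0,0,0,0],[0,0,0,0,0,0,0]]'
```

```text
t: 17.7
tcp_pos: [0.6085, 0.0957, 0.0464]
tool_rot: [0.995, 0.1, 0.0, 0.0]
force: [-0.3, 0.2, -2.9]
finger_gap: 0.077
gripper_force: 61.0
t: 18.95
tcp_pos: [0.6084, 0.0957, 0.0453]
tool_rot: [0.995, 0.1, 0.0, -0.0]
force: [0.4, -0.3, -2.2]
finger_gap: 0.077
gripper_force: 61.2
```

```bash
python3 -m handwheel '[[0,0,-0.2,0,0,0,0],[0,0,-0.1,0,0,0,0],[0,0,0,0,0,0,0],[0,0,0,0,0,0,0.15],[0,0,0,0,0,0,0.3],[0,0,0,0,0,0,0.5],[0,0,0,0,0,0,0.7],[0,0,0,0,0,0,0.7],[0,0,0,0,0,0,0.7],[0,0,0,0,0,0,0.7]]' 20;python3 -m handwheel '[[0,0,5,0,0,0,0.7],[0,0,10,0,0,0,0.7],[0,0,15,0,0,0,0.7],[0,0,20,0,0,0,0.7],[-5,0,25,0,0,0,0.7],[-15,0,25,0,0,0,0.7],[-20,0,20,0,0,0,0.7],[-20,0,20,0,0,0,0.7],[0,0,0,0,0,0,0.7],[0,0,0,0,0,0,0.7]]'; python3 -c "
from h import *
snap('wrist','w3.png')"
```

```text
t: 20.2
tcp_pos: [0.6084, 0.0957, 0.0449]
tool_rot: [0.995, 0.1, 0.0, -0.0]
force: [0.4, -0.3, -0.8]
finger_gap: 0.697
gripper_force: 0.0
t: 21.45
tcp_pos: [0.5492, 0.0957, 0.1852]
tool_rot: [0.995, 0.1, 0.001, 0.0]
force: [-0.3, -0.8, 0.4]
finger_gap: 0.701
gripper_force: 0.0
```

View pics/w3.png

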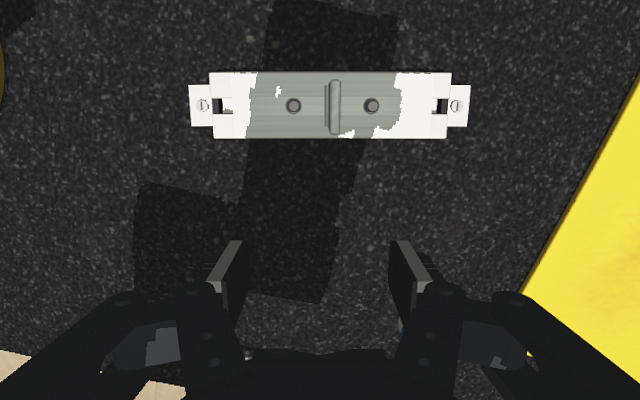

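The bracket lies flush and in line with the rail. Both studs show through the holes at (293,105) and (371,105), and the gripper is clear.

```bash
python3 -c "
from h import *
print(manip.sign_off())"
```

```text
the job is handed in; nothing more can be done
None
```

The bracket is seated flush on the rail with both studs through its holes and let go; I handed the job in at about 21.5 s, though the sign-off call returned no verdict.

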